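# Shut the covered stopcock of the desk's air line

### The arm

A 6-joint arm with a two-finger parallel gripper is mounted at the origin on a cart in front of the work surface, level with it; the furniture and walls round the work are solid. World frame = base frame: x ahead of the robot, y to its left, z up, the work surface at z = 0. Lengths are in mm, angles in rad, forces in N, time in s.
With the tool pointing down it reaches from about 350 to 975 mm from the base axis. Payload 7.1 kg.
Tool frame: the origin (TCP) lies at the very end of the fingers, on their centre line; the grasp point (between the pads) lies ctrl.hold_point_z behind it (ctrl.hold_point_z is the distance from the TCP to the grasp point, in mm); z points along the fingers, y is the line along which they close (so a half turn about z gives the same grasp; the last joint's range is limited). The gripper opens to 88 mm and grips with 3 to 60 N. Pads are 20 mm wide; open, the fingers measure 115 mm over their backs; the gripper's body (75 mm by 178 mm) begins 61 mm behind the grasp point.
Start: joints at [1.131, 0.423, 1.63, -0, 1.089, -0.019], TCP at [255.274, 570.473, 222.675] pointing down, gripper open.
Joint ranges: [-3, 3], [-0.9, 2.11], [0.09, 2.58], [-1.31, 4.45], [0.11, 2.69], [-2.54, 2.54]. Speed limits (rad/s): [2.39, 2.39, 3.01, 3.14, 3.14, 3.14].

### API

Orientations are given as a rotation vector (axis times angle).
In Python, from workcell import ctrl gives the robot as it stands. The module is installed in compiled form; this text tells all that it offers.
- The arm moves only by the shell command python3 -m creep 'ROWS'. ROWS is JSON, a list of rows, each an object with "translation": the shift along the tool's x, y, z in mm, a list of three; "angular": the turn, a rotation vector about the tool's x, y, z in rad, a list of three; "jaw": the opening, from 0 (shut) to 1 (fully open). A call has exactly 8 rows; each row is the pose to reach, as a shift and turn from the pose commanded when the call began, along the tool's axes at that moment; what a row does not reach only later rows make up. A row lasts 1/8 s, in which the tool goes at most 62.5 mm and 10.7 degrees, less where a joint would pass 70% of its speed; a pose out of reach is approached as far as the arm can. A call with a gripper value outside its range is refused whole. The fingers move at their own pace and stop on an object; the grip force is fixed at half the most. Time passes only in rows, so rows that repeat a pose let the fingers close, or fill a call up. It gives the time, the measured TCP pose, the force, the opening and the grip force at its end, in the units of the state.
- ctrl.get_obs(): the state, without advancing time (a new reading comes with each control period).
- ctrl.get_image(name): name is "scene" or "side" or "wrist"; returns the picture (420x560x3 uint8, red, green, blue); there is no depth.
- ctrl.camera_info(name): a dict with "camera_matrix" (3x3 intrinsics, pixels), "world_from_camera" (4x4, takes a point from camera to world coordinates). Camera axes: x right, y up, looking along -z (the intrinsics and any distortion apply to the point x, -y, -z); pixel columns grow to the right and rows downward; lengths in mm; the calibration is good to about 2 mm. The wrist camera is an equidistant fisheye: a pixel r from the principal point sees the ray r / f radians off the axis. A picture is of the moment at which its call begins: read the wrist's pose just before it. camera_info takes no time and is no camera call; for the wrist camera it gives the pose at the moment of the call.
- ctrl.close_job(): hands the job in; it is judged then, once.
Trained networks look in the newest picture that a camera, given by its name, has taken for a name from the list of things; names that differ only in an ending like _2 or _b are one class to them, and where a whole thing is asked for, a point or a joint stands for the part that bears it (a point fixed in the world has none). Each returns a list of dicts, best first, with "score" (0 to 1); they miss things now and then, are a little off and sometimes report something else, mostly with a low value. They report only what shows in the picture. A call takes as long as a camera call.
- ctrl.look_for(camera, label): "rect" ([left, top, right, bottom] in pixels, round what is visible of it).
The state is a dict: "t": time; "qpos": joint angles; "qvel": joint speeds; "joint_torque": joint torques, N m; "ee_pos": TCP position; "orientation": TCP orientation; "ft_force": force on the tool from outside, world axes, zero at the start; "moment": the same for the moment, N m; "width": finger opening in mm; "grasp_force": force on a finger pad.
Only numpy, scipy, OpenCV 4.12 (cv2) and the standard library are available. Lean on these libraries where they do the work, as an engineer would, in place of code of your own. Each camera call takes 0.05 s, during which the arm holds its last target. There are 200 camera calls.

### The job

Close the compressed-air line for the night: with the fingertips, push the sliding cover of the grey stopcock box fully aside to the left, then push the broad handle with the ribbed top round away from the robot, a quarter turn to its stop, so that it is fully shut. Only push, do not pinch the handle, and leave the slim plain handle and the things lying about where they are.

Things in the scene. Friction and masses are not known exactly. Their poses are not given: they have to be found in the camera images.
- box: The stopcock box: a low grey tray fixed on the desk, 130 mm (its x) by 300 mm (its y) by 10 mm, with rails 4 mm higher along its two long edges. Origin: underside, midway between the two stopcocks in y; the tray runs from y = -95 mm to y = +205 mm and from x = -65 to +65 mm. Its x points away from the robot and its y to the left, turned by up to 0.2 rad; z up. The part with y > +60 mm is the empty bay that the cover slides into.
- cover (a joint): Sliding cover, a grey inverted channel, 128 mm (box x) by 145 mm (box y), from 11 to 62 mm above the desk. It is open at both ends: its top is a solid slab from 46 to 62 mm above the desk over the full 128 mm, on two 5 mm skirts along the long edges. It slides along the box's +y. Joint value in m: 0 = fully over the handles, 0.15 = stop, fully aside. Starts at 0 to 0.015. It needs about 2 to 3 N and stays where it is left.
- cover_end (a point): Centre of the flat right-hand (-y) end face of the cover's top slab (128 mm wide, 46 to 62 mm above the desk); moves with the cover. The slab clears the handles, so a fingertip 45 to 50 mm above the desk that pushes this face passes over them.
- ribbed_handle (a joint): The handle to be shut: the broad one of the two, 24 mm wide, black, with three raised ribs across its top. Turns about the upright axis at ribbed_valve_hub. Value in rad: 0 = fully open, pointing along the box's -y; grows counter-clockwise from above; 1.571 = stop, fully shut, pointing along the box's +x (direction in the box's frame: (sin q, -cos q)). Starts at 0 to 0.3. It needs about 0.1 N m and stays where it is left.
- ribbed_valve_hub (a point): On the turning axis of the ribbed handle, 30 mm above the desk. The two stopcocks stand 72 mm apart along the box's y, 12 mm on the robot's side of its middle line; either may hold the ribbed handle. The hub is 20 mm across.
- ribbed_tip (a point): Middle of the outer end of the ribbed handle, 50 mm from its axis, 30 mm above the desk; moves with it. The handle's flat sides run from 12 to 50 mm from the axis and from 21 to 41 mm above the desk (ribs up to 44 mm).
- push_face (a point): Middle of the ribbed handle's flat side to push on (the side that faces the robot while the handle is open): 31 mm from the axis, 12 mm from the handle's middle line, 30 mm above the desk; moves with it. Its axes are the box's axes at value 0 and turn with the handle, which runs along its -y; push along its +x. The fingers must not press this side and the opposite side (24 mm away) at once: that is pinching.
- plain_valve_hub (a point): On the turning axis of the other, plain handle, 30 mm above the desk.
- plain_tip (a point): Outer end of the plain handle: slim, 10 mm wide, black, no ribs, 50 mm from its axis, 23 to 37 mm above the desk. Starts open, 0 to 0.3 rad, and stays so.
- solder_reel_mid (a point): Centre of a bystander, loose near the box: solder reel with blue flanges, 49 mm across, 40 mm tall, standing. To be left alone.
- block_battery_mid (a point): Centre of a bystander, loose near the box: dark block battery, 16x26x48 mm, standing upright. To be left alone.
- screwdriver_mid (a point): Centre of a bystander, loose near the box: screwdriver with red handle, 18x152x18 mm, lying. To be left alone.
- usb_stick_mid (a point): Centre of a bystander, loose near the box: red usb stick, 17x48x8 mm, lying. To be left alone.

How it is judged (in metres and radians):
On the way, in this order (a step that is already met when the one before it is completed fails the run):
1. the cover is pushed fully aside, with the ribbed handle still open (value of joint cover above 0.135 m and value of joint ribbed_handle below 0.6 rad), for 0.2 s.
2. the ribbed handle is pushed fully shut (value of joint cover above 0.135 m and value of joint ribbed_handle above 1.42 rad), for 0.2 s.
At the end, for the whole second after the job is handed in: The cover is aside, within 15 mm of its left stop; the ribbed handle is shut, within 0.15 rad of its stop; both are at rest; the end of the plain handle is within 12 mm and each loose bystander within 15 mm of where it was (all of step 2 and distance of plain_tip from where it was at the start of the episode below 0.012 m and velocity of joint cover below 0.01 m/s and velocity of joint ribbed_handle below 0.05 rad/s and distance of each of solder_reel_mid, block_battery_mid, screwdriver_mid, usb_stick_mid from where it was at the start of the episode below 0.015 m); the robot touches nothing.
It fails at once if the plain handle is moved (distance of plain_tip from where it was at the start of the episode above 0.012 m).
It fails at once if the ribbed handle is pinched from both sides (contact force between the fingers and ribbed_handle_c2 above 1 N and contact force between the fingers and ribbed_handle_c3 above 1 N).
It fails at once if a loose bystander is moved or lifted (distance of any of solder_reel_mid, block_battery_mid, screwdriver_mid, usb_stick_mid from where it was at the start of the episode above 0.015 m).
It also fails if it takes over 48 s, if anything falls off the work surface, if the arm or the gripper's body presses on something with over 40 N, if the wrist force passes 120 N, or if a joint passes its speed limit or range.

## Working session

There is one attempt and no reset: what is moved stays moved. The work goes in short steps, Python scripts to look and compute and a shell command to move; the robot and the scene stay as the last step left them, time stands still between calls to the robot, and variables do not carry over. Pictures are saved under pics/ and viewed, at most 10 in all, crops included, and the job is handed in when it is done.

```bash
mkdir -p pics
python3 - <<'E'
from workcell import ctrl
import cv2,numpy as np
o=ctrl.get_obs();print(o['t'],o['ee_pos'],o['orientation'],ctrl.hold_point_z,o['width'])
for c in ['scene','side']:
    im=ctrl.get_image(c);cv2.imwrite(f'pics/{c}0.png',im[:,:,::-1])
    i=ctrl.camera_info(c);print(c,np.round(i['camera_matrix'],1).tolist(),np.round(i['world_from_camera'],3).tolist(),[k for k in i])
    for l in ['box','cover','cover_end','solder_reel_mid','block_battery_mid','screwdriver_mid','usb_stick_mid','ribbed_handle','plain_tip']:
        r=ctrl.look_for(c,l);print(l,[(np.round(x['rect']).tolist(),round(x['score'],2)) for x in r[:2]])
E
```

```text
0.0 [255.03847699 569.98262956 221.90376351] [-6.56062936e-01 -3.07196279e+00  2.35297200e-03] 18.700000000000003 87.59424934461362
scene [[545.9, 0.0, 276.5], [0.0, 545.9, 201.4], [0.0, 0.0, 1.0]] [[-0.965, -0.135, 0.223, 826.323], [0.261, -0.505, 0.823, 829.242], [0.001, 0.853, 0.523, 585.344], [0.0, 0.0, 0.0, 1.0]] ['camera_matrix', 'world_from_camera']
box [([248.0, 176.0, 375.0, 306.0], 0.86)]
cover [([247.0, 173.0, 334.0, 246.0], 0.85)]
cover_end [([248.0, 177.0, 340.0, 247.0], 0.97), ([329.0, 191.0, 343.0, 206.0], 0.43)]
solder_reel_mid [([222.0, 170.0, 243.0, 196.0], 0.84)]
block_battery_mid [([390.0, 247.0, 410.0, 280.0], 0.56)]
screwdriver_mid [([339.0, 220.0, 383.0, 259.0], 0.57), ([389.0, 248.0, 408.0, 285.0], 0.41)]
usb_stick_mid []
ribbed_handle []
plain_tip [([304.0, 224.0, 313.0, 232.0], 0.65)]
side [[533.6, 0.0, 269.7], [0.0, 533.6, 211.0], [0.0, 0.0, 1.0]] [[0.843, -0.471, 0.259, 865.977], [0.537, 0.738, -0.408, -403.64], [0.001, 0.483, 0.875, 937.395], [0.0, 0.0, 0.0, 1.0]] ['camera_matrix', 'world_from_camera']
box [([202.0, 131.0, 330.0, 270.0], 0.71)]
cover [([201.0, 168.0, 300.0, 264.0], 0.8)]
cover_end [([203.0, 164.0, 297.0, 265.0], 0.73)]
solder_reel_mid [([232.0, 286.0, 256.0, 317.0], 0.88), ([200.0, 169.0, 298.0, 265.0], 0.34)]
block_battery_mid [([246.0, 111.0, 259.0, 134.0], 0.66)]
screwdriver_mid [([214.0, 140.0, 250.0, 200.0], 0.55)]
usb_stick_mid [([184.0, 205.0, 197.0, 227.0], 0.77)]
ribbed_handle []
plain_tip []
```

Run:
```python
import cv2
a=cv2.imread('pics/scene0.png')[130:330,190:450];b=cv2.imread('pics/side0.png')[90:330,150:370]
cv2.imwrite('pics/a.png',cv2.resize(a,None,fx=3,fy=3,interpolation=2));cv2.imwrite('pics/b.png',cv2.resize(b,None,fx=2.5,fy=2.5,interpolation=2))
```

```text
(no output)
```

View pics/a.png

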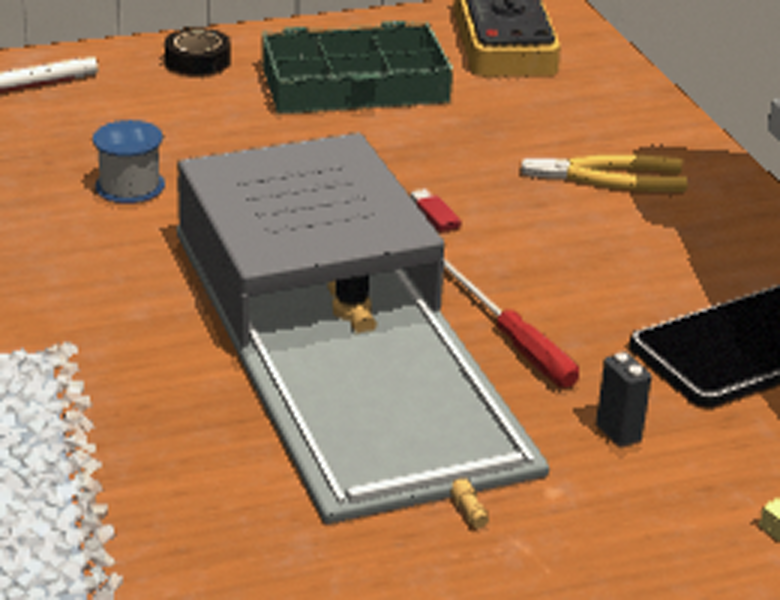

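View pics/b.png

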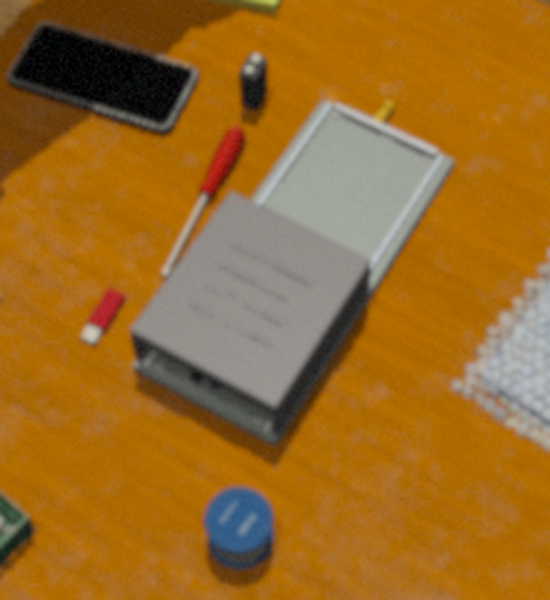

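The views show the grey cover over the handles, with the bay empty at far left (scene crop: cover corners (180,162), (360,135), (442,242), (245,280)). The screwdriver and USB stick lie on the robot's side, the reel off the right end and the battery at the left.

```bash
cat > h.py <<'E'
from workcell import ctrl
import numpy as np
from scipy.optimize import least_squares
def cam(c):
    i=ctrl.camera_info(c);return np.array(i['camera_matrix']),np.array(i['world_from_camera'])
def proj(c,P):
    K,T=cam(c);p=(np.asarray(P)-T[:3,3])@T[:3,:3];p=p*[1,-1,-1];u=p@K.T
    return u[:,:2]/u[:,2:]
def ray(c,uv,z):
    K,T=cam(c);d=np.linalg.inv(K)@[uv[0],uv[1],1];d=T[:3,:3]@(d*[1,-1,-1]);t=(z-T[2,3])/d[2]
    return T[:3,3]+t*d
def b2w(B,P):
    P=np.asarray(P,float);c,s=np.cos(B[2]),np.sin(B[2])
    return np.c_[B[0]+c*P[:,0]-s*P[:,1],B[1]+s*P[:,0]+c*P[:,1],P[:,2]]
E
python3 - <<'E'
from h import *
sc=np.array([(180,162),(360,135),(442,242),(245,280),(547,470),(330,520)])/3+[190,130]
sd=np.array([(278,405),(135,330),(232,195),(368,262),(330,102),(452,160)])/2.5+[150,90]
def pts(v):
    a=v[3];return b2w(v,[(64,a,62),(-64,a,62),(-64,a+145,62),(64,a+145,62),(-65,205,10),(65,205,10)])
f=lambda v:np.r_[(proj('scene',pts(v))-sc).ravel(),(proj('side',pts(v))-sd).ravel()]
r=least_squares(f,[600,0,0,-85]);print(r.x,np.round(r.fun,1).tolist())
B=r.x
print('end',b2w(B,[(0,B[3],62),(0,60,62)]))
for n,c,uv,z in [('reel','side',(244,294),40),('bat','scene',(400,249),48),('usb','side',(190.5,216),4),('sd_tip','side',(216,199),4),('sd_h','side',(245,142),9)]:
    p=ray(c,uv,z);d=p[:2]-B[:2];co,s=np.cos(B[2]),np.sin(B[2]);print(n,p.round(),'box',np.round([co*d[0]+s*d[1],-s*d[0]+co*d[1]]))
o=ctrl.get_obs()
from scipy.spatial.transform import Rotation as R
print(R.from_rotvec(o['orientation']).as_matrix().round(3))
E
```

```text
[ 5.71476703e+02  1.22700753e+01  4.31205030e-02 -9.10569042e+01] [-2.5, -1.2, -0.7, -1.7, 0.4, -0.3, -2.4, -1.0, 1.0, -1.2, -2.8, -1.3, -0.4, 0.5, -2.6, -1.0, -0.6, -3.4, 2.2, -2.2, -2.8, -3.2, 1.9, -1.7]
end [[575.40190539 -78.70218744  62.        ]
 [568.89027406  72.21430262  62.        ]]
reel [ 652. -151.   40.] box [  74. -167.]
bat [439. 181.  48.] box [-125.  174.]
usb [463. -63.   4.] box [-111.  -70.]
sd_tip [483.  -4.   4.] box [-89. -12.]
sd_h [456. 143.   9.] box [-110.  136.]
[[-0.913  0.409 -0.   ]
 [ 0.409  0.913  0.   ]
 [ 0.     0.    -1.   ]]
```

```bash
python3 -m creep '[{"translation":[-40,-34,0],"angular":[0,0,-0.06],"jaw":0},{"translation":[-80,-68,0],"angular":[0,0,-0.12],"jaw":0},{"translation":[-120,-102,0],"angular":[0,0,-0.18],"jaw":0},{"translation":[-160,-136,0],"angular":[0,0,-0.24],"jaw":0},{"translation":[-200,-170,0],"angular":[0,0,-0.3],"jaw":0},{"translation":[-240,-204,0],"angular":[0,0,-0.36],"jaw":0},{"translation":[-270,-230,0],"angular":[0,0,-0.42],"jaw":0},{"translation":[-286,-245,0],"angular":[0,0,-0.465],"jaw":0}]'
python3 -m creep '[{"translation":[-20,-48,0],"angular":[0,0,0],"jaw":0},{"translation":[-40,-96,0],"angular":[0,0,0],"jaw":0},{"translation":[-60,-144,0],"angular":[0,0,0],"jaw":0},{"translation":[-80,-192,0],"angular":[0,0,0],"jaw":0},{"translation":[-100,-240,0],"angular":[0,0,0],"jaw":0},{"translation":[-120,-288,0],"angular":[0,0,0],"jaw":0},{"translation":[-140,-336,0],"angular":[0,0,0],"jaw":0},{"translation":[-146,-348,0],"angular":[0,0,0],"jaw":0}]'
python3 - <<'E'
from workcell import ctrl
import cv2
print(ctrl.camera_info('wrist'))
for c in ['wrist','side','scene']: cv2.imwrite(f'pics/{c}1.png',ctrl.get_image(c)[:,:,::-1])
print(ctrl.get_obs()['ee_pos'],ctrl.get_obs()['ft_force'])
E
```

```text
t: 2.0
ee_pos: [416.9, 228.3, 222.9]
orientation: [-0.069, 3.14, 0.0]
ft_force: [-0.1, 0.6, -0.5]
width: 11.2
grasp_force: 0.0
t: 3.0
ee_pos: [578.5, -113.8, 222.7]
orientation: [-0.065, 3.14, -0.001]
ft_force: [0.3, 1.0, -0.6]
width: 0.8
grasp_force: 0.0
{'camera_matrix': array([[325.1922621 ,   0.        , 277.41617136],
       [  0.        , 325.1922621 , 207.09897812],
       [  0.        ,   0.        ,   1.        ]]), 'world_from_camera': array([[-4.08980809e-02, -9.62057163e-01, -2.69765384e-01,
         5.04128243e+02],
       [ 9.99163075e-01, -3.91887649e-02, -1.17213716e-02,
        -1.17428416e+02],
       [ 7.04857331e-04, -2.70018992e-01,  9.62854738e-01,
         3.85252175e+02],
       [ 0.00000000e+00,  0.00000000e+00,  0.00000000e+00,
         1.00000000e+00]])}
[ 577.09223712 -110.96567785  222.38404266] [-0.15680798 -0.25315696 -1.12509691]
```

View pics/wrist1.png

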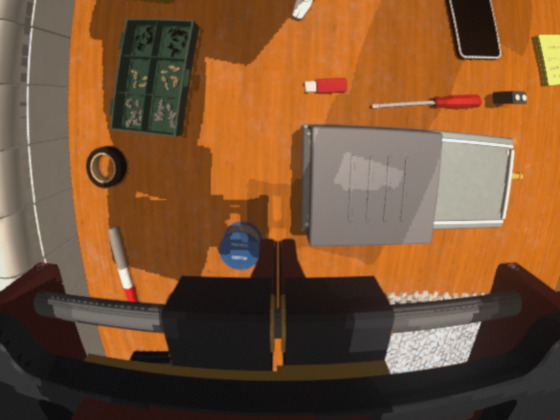

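The wrist view shows the cover top with corners near (311,126), (441,131), (431,244), (309,245), the reel at (240,245), and the bay end at (514,138)–(505,227). I'll check the pose fit with it.

```bash
cat >> h.py <<'E'
def projw(P,T):
    K,_=cam('wrist');p=(np.asarray(P)-T[:3,3])@T[:3,:3]*[1,-1,-1]
    th=np.arctan2(np.hypot(p[:,0],p[:,1]),p[:,2]);ph=np.arctan2(p[:,1],p[:,0])
    return np.c_[K[0,2]+K[0,0]*th*np.cos(ph),K[1,2]+K[0,0]*th*np.sin(ph)]
def rayw(uv,z,T):
    K,_=cam('wrist');d=np.array(uv)-K[:2,2];r=np.hypot(*d);th=r/K[0,0]
    v=np.r_[d/r*np.sin(th),np.cos(th)]*[1,-1,-1];v=T[:3,:3]@v;return T[:3,3]+v*(z-T[2,3])/v[2]
E
python3 - <<'E'
from h import *
T=cam('wrist')[1]
w=np.array([(309,245),(311,126),(441,131),(431,244),(514,138),(505,227)],float)
def pts(v):
    a=v[3];return b2w(v,[(64,a,62),(-64,a,62),(-64,a+145,62),(64,a+145,62),(-65,205,10),(65,205,10)])
f=lambda v:(projw(pts(v),T)-w).ravel()
r=least_squares(f,[570,12,.04,-90]);print(r.x,np.round(r.fun,1).tolist())
B=r.x
print(b2w(B,[(0,B[3],62)]))
for uv,z in [((240,243),40),((335,86),6),((374,106),3)]: print(rayw(uv,z,T))
E
```

```text
[ 5.67346725e+02  1.62173701e+01  4.66729626e-02 -9.47475440e+01] [-0.7, 1.6, -0.4, -0.7, 1.5, 0.6, -0.1, -0.8, 1.3, -0.2, -1.3, -0.6]
[[571.76726788 -78.42699526  62.        ]]
[ 643.6212576  -151.22543753   40.        ]
[460.46836644 -49.43160588   6.        ]
[ 4.79604464e+02 -9.80991831e-02  3.00000000e+00]
```

```bash
python3 -m creep '[{"translation":[0,0,50],"angular":[0,0,0],"jaw":0},{"translation":[2,0,100],"angular":[0,0,0],"jaw":0},{"translation":[4,0,145],"angular":[0,0,0],"jaw":0},{"translation":[4,0,174],"angular":[0,0,0],"jaw":0},{"translation":[4,0,174],"angular":[0,0,0],"jaw":0},{"translation":[4,8,174],"angular":[0,0,0],"jaw":0},{"translation":[4,16,174],"angular":[0,0,0],"jaw":0},{"translation":[4,26,174],"angular":[0,0,0],"jaw":0}]'
python3 -m creep '[{"translation":[0,14,0],"angular":[0,0,0],"jaw":0},{"translation":[0,30,0],"angular":[0,0,0],"jaw":0},{"translation":[0,46,0],"angular":[0,0,0],"jaw":0},{"translation":[0,62,0],"angular":[0,0,0],"jaw":0},{"translation":[0,78,0],"angular":[0,0,0],"jaw":0},{"translation":[0,94,0],"angular":[0,0,0],"jaw":0},{"translation":[0,104,0],"angular":[0,0,0],"jaw":0},{"translation":[0,110,0],"angular":[0,0,0],"jaw":0}]'
```

```text
t: 4.15
ee_pos: [573.2, -84.9, 50.1]
orientation: [-0.07, 3.138, -0.001]
ft_force: [0.9, -3.1, 1.5]
width: 0.5
grasp_force: 1.2
t: 5.15
ee_pos: [567.4, 25.2, 48.6]
orientation: [0.07, -3.141, 0.0]
ft_force: [1.4, -1.3, -0.5]
width: 0.5
grasp_force: 1.1
```

```bash
python3 -m creep '[{"translation":[0,8,0],"angular":[0,0,0],"jaw":0},{"translation":[0,14,0],"angular":[0,0,0],"jaw":0},{"translation":[0,20,0],"angular":[0,0,0],"jaw":0},{"translation":[0,24,0],"angular":[0,0,0],"jaw":0},{"translation":[0,27,0],"angular":[0,0,0],"jaw":0},{"translation":[0,30,0],"angular":[0,0,0],"jaw":0},{"translation":[0,32,0],"angular":[0,0,0],"jaw":0},{"translation":[0,32,0],"angular":[0,0,0],"jaw":0}]'
python3 - <<'E'
from workcell import ctrl
import cv2
o=ctrl.get_obs();print(o['ee_pos'],o['ft_force'])
cv2.imwrite('pics/scene2.png',cv2.resize(ctrl.get_image('scene')[130:330,190:450,::-1],None,fx=3,fy=3,interpolation=2))
E
```

```text
t: 6.15
ee_pos: [565.6, 56.7, 48.6]
orientation: [0.069, -3.14, -0.0]
ft_force: [0.5, -0.4, 0.5]
width: 0.2
grasp_force: 0.0
[565.63684081  56.73744006  48.58151497] [ 0.52319712 -0.42184012  0.45351824]
```

View pics/scene2.png

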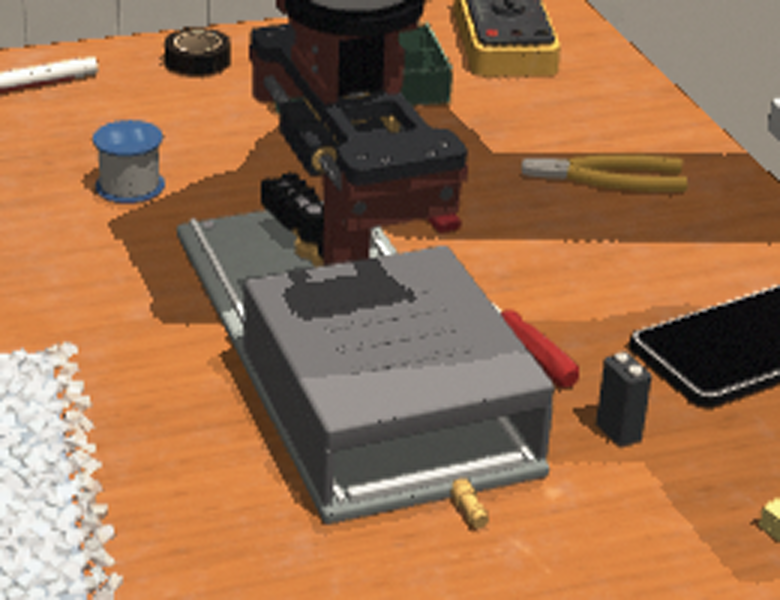

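The cover is nearly at the tray's left end (left edge at about (330,500)). A black ribbed handle shows at about (290,200). I'll push on gently until the stop force shows.

```bash
python3 -m creep '[{"translation":[0,1,0],"angular":[0,0,0],"jaw":0},{"translation":[0,2,0],"angular":[0,0,0],"jaw":0},{"translation":[0,3,0],"angular":[0,0,0],"jaw":0},{"translation":[0,4,0],"angular":[0,0,0],"jaw":0},{"translation":[0,5,0],"angular":[0,0,0],"jaw":0},{"translation":[0,6,0],"angular":[0,0,0],"jaw":0},{"translation":[0,7,0],"angular":[0,0,0],"jaw":0},{"translation":[0,7,0],"angular":[0,0,0],"jaw":0}]'
```

```text
t: 7.2
ee_pos: [565.5, 58.6, 48.6]
orientation: [0.072, -3.14, 0.01]
ft_force: [0.8, -30.3, 1.7]
width: 0.5
grasp_force: 15.4
```

```bash
python3 -m creep '[{"translation":[0,-12,0],"angular":[0,0,0],"jaw":0},{"translation":[0,-30,0],"angular":[0,0,0],"jaw":0},{"translation":[0,-40,-40],"angular":[0,0,0],"jaw":0},{"translation":[20,-50,-80],"angular":[0,0,0],"jaw":0},{"translation":[50,-60,-120],"angular":[0,0,0],"jaw":0},{"translation":[80,-60,-150],"angular":[0,0,0],"jaw":0},{"translation":[90,-60,-150],"angular":[0,0,0],"jaw":0},{"translation":[90,-60,-150],"angular":[0,0,0],"jaw":0}]'
python3 - <<'E'
from workcell import ctrl
import cv2,numpy as np
T=ctrl.camera_info('wrist')['world_from_camera'];np.save('T3.npy',T)
im=ctrl.get_image('wrist');cv2.imwrite('pics/w3.png',im[:,:,::-1])
for l in ['ribbed_handle','ribbed_tip','plain_tip','ribbed_valve_hub','plain_valve_hub','cover_end']:
    print(l,[(np.round(x['rect']).tolist(),round(x['score'],2)) for x in ctrl.look_for('wrist',l)[:2]])
cv2.imwrite('pics/w3c.png',cv2.resize(im[100:300,170:430,::-1],None,fx=3,fy=3,interpolation=2))
print(ctrl.get_obs()['ee_pos'])
E
```

```text
t: 8.2
ee_pos: [478.1, -0.5, 198.3]
orientation: [0.069, -3.141, -0.0]
ft_force: [-0.4, 0.5, 0.2]
width: 0.4
grasp_force: 0.0
ribbed_handle [([203.0, 248.0, 260.0, 276.0], 0.81)]
ribbed_tip [([207.0, 249.0, 257.0, 279.0], 0.75)]
plain_tip [([298.0, 250.0, 321.0, 271.0], 0.96)]
ribbed_valve_hub [([205.0, 243.0, 260.0, 277.0], 0.67)]
plain_valve_hub [([298.0, 244.0, 333.0, 272.0], 0.75)]
cover_end [([334.0, 213.0, 468.0, 305.0], 0.59)]
[ 4.78673776e+02 -3.77826824e-01  1.97985454e+02]
```

View pics/w3c.png

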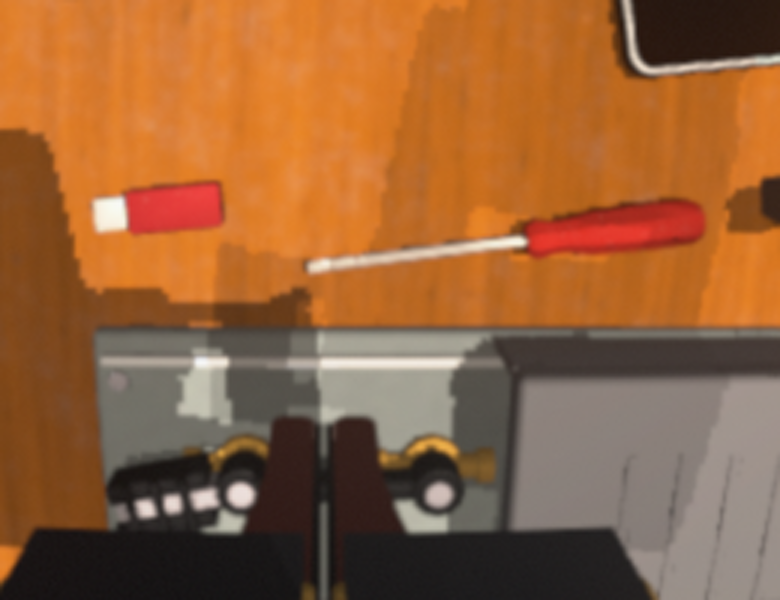

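Ribbed handle is the right-hand one: hub cap at crop (238,493), outer end at about (113,502). The plain hub is at (440,495), and the screwdriver and USB are undisturbed.

Run:
```python
from h import *
T=np.load('T3.npy')
for n,p,z in [('rhub',(238,493),44),('phub',(440,495),44),('tip_near',(110,490),41),('tip_far',(122,528),41),('face_hubend',(208,455),41),('trayR',(95,328),10),('railNear',(300,360),14),('coverR',(518,374),62)]:
    print(n,rayw(np.array(p)/3+[170,100],z,T).round(1))
for B in ([571.5,12.3,.043],[567.3,16.2,.0467]): print(b2w(B,[(-12,-36,30),(-12,36,30),(-43,-67,30)]).round(1).tolist())
```

```text
rhub [557.8 -27.6  44. ]
phub [555.6  45.1  44. ]
tip_near [561.  -75.3  41. ]
tip_far [576.6 -71.3  41. ]
face_hubend [544.7 -38.8  41. ]
trayR [508.3 -86.1  10. ]
railNear [516.2  -7.4  14. ]
coverR [502.6  64.5  62. ]
[[561.1, -24.2, 30.0], [558.0, 47.8, 30.0], [531.4, -56.5, 30.0]]
[[557.0, -20.3, 30.0], [553.6, 51.6, 30.0], [527.5, -52.7, 30.0]]
```

```bash
python3 -m creep '[{"translation":[-20,-38,20],"angular":[0,0,0],"jaw":0},{"translation":[-44,-75,50],"angular":[0,0,0],"jaw":0},{"translation":[-44,-75,90],"angular":[0,0,0],"jaw":0},{"translation":[-44,-75,130],"angular":[0,0,0],"jaw":0},{"translation":[-44,-75,155],"angular":[0,0,0],"jaw":0},{"translation":[-44,-75,170],"angular":[0,0,0],"jaw":0},{"translation":[-44,-75,170],"angular":[0,0,0],"jaw":0},{"translation":[-44,-75,170],"angular":[0,0,0],"jaw":0}]'
python3 - <<'E'
from workcell import ctrl
import cv2
o=ctrl.get_obs();print(o['ee_pos'],o['ft_force'])
cv2.imwrite('pics/w4.png',cv2.resize(ctrl.get_image('side')[130:290,190:350,::-1],None,fx=3.5,fy=3.5,interpolation=2))
E
```

```text
t: 9.55
ee_pos: [526.5, -73.5, 29.5]
orientation: [-0.07, 3.139, -0.0]
ft_force: [0.8, -0.6, 0.9]
width: 0.1
grasp_force: 0.0
[526.53498849 -73.49793522  29.45814676] [ 0.78674176 -0.64406445  0.86448722]
```

View pics/w4.png

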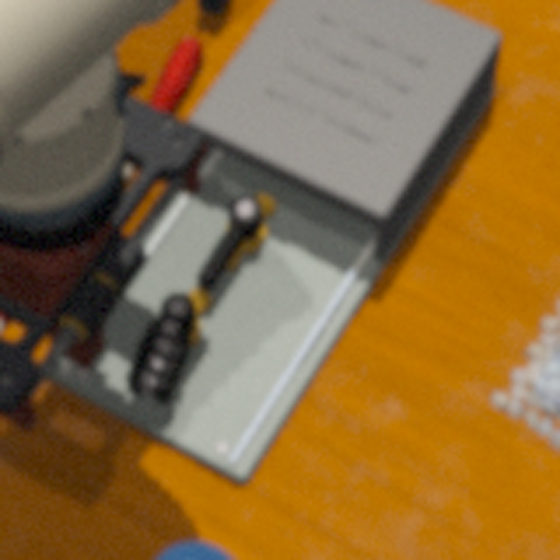

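The fingertips (about (85,345)) are on the robot's side of the ribbed handle (end at (150,385)), and the cover is fully aside. Next I'll push along the arc.

```bash
python3 -m creep '[{"translation":[-9,0,0],"angular":[0,0,0],"jaw":0},{"translation":[-18,-1,0],"angular":[0,0,0],"jaw":0},{"translation":[-25,-1,0],"angular":[0,0,0],"jaw":0},{"translation":[-32,0,0],"angular":[0,0,0],"jaw":0},{"translation":[-38,1,0],"angular":[0,0,0],"jaw":0},{"translation":[-43,4,0],"angular":[0,0,0],"jaw":0},{"translation":[-47,7,0],"angular":[0,0,0],"jaw":0},{"translation":[-50,10,0],"angular":[0,0,0],"jaw":0}]'
python3 -m creep '[{"translation":[-2,2,0],"angular":[0,0,0],"jaw":0},{"translation":[-4,4,0],"angular":[0,0,0],"jaw":0},{"translation":[-6,6,0],"angular":[0,0,0],"jaw":0},{"translation":[-7,8,0],"angular":[0,0,0],"jaw":0},{"translation":[-8,10,0],"angular":[0,0,0],"jaw":0},{"translation":[-8,12,0],"angular":[0,0,0],"jaw":0},{"translation":[-8,13,0],"angular":[0,0,0],"jaw":0},{"translation":[-8,13,0],"angular":[0,0,0],"jaw":0}]'
```

```text
t: 10.6
ee_pos: [576.1, -61.2, 28.8]
orientation: [-0.069, 3.14, -0.001]
ft_force: [1.5, -4.7, -0.7]
width: 0.3
grasp_force: 1.9
t: 11.6
ee_pos: [582.7, -47.8, 28.7]
orientation: [-0.069, 3.141, 0.0]
ft_force: [2.3, -2.9, 0.6]
width: 0.2
grasp_force: 1.2
```

Not at the stop yet; push on in y until the force rises.

```bash
python3 -m creep '[{"translation":[0,1,0],"angular":[0,0,0],"jaw":0},{"translation":[0,2,0],"angular":[0,0,0],"jaw":0},{"translation":[0,3,0],"angular":[0,0,0],"jaw":0},{"translation":[0,4,0],"angular":[0,0,0],"jaw":0},{"translation":[0,5,0],"angular":[0,0,0],"jaw":0},{"translation":[0,6,0],"angular":[0,0,0],"jaw":0},{"translation":[0,6,0],"angular":[0,0,0],"jaw":0},{"translation":[0,6,0],"angular":[0,0,0],"jaw":0}]'
```

```text
t: 12.6
ee_pos: [583.0, -46.6, 28.9]
orientation: [-0.072, 3.139, -0.009]
ft_force: [1.7, -30.3, -1.3]
width: 0.6
grasp_force: 14.9
```

At the stop (30 N). Retreat in -y, up, and look.

```bash
python3 -m creep '[{"translation":[0,-8,0],"angular":[0,0,0],"jaw":0},{"translation":[0,-18,0],"angular":[0,0,0],"jaw":0},{"translation":[0,-24,-30],"angular":[0,0,0],"jaw":0},{"translation":[20,-24,-70],"angular":[0,0,0],"jaw":0},{"translation":[60,-24,-110],"angular":[0,0,0],"jaw":0},{"translation":[100,-24,-150],"angular":[0,0,0],"jaw":0},{"translation":[130,-24,-170],"angular":[0,0,0],"jaw":0},{"translation":[130,-24,-170],"angular":[0,0,0],"jaw":0}]'
python3 - <<'E'
from workcell import ctrl
import cv2
print(ctrl.get_obs()['ft_force'])
cv2.imwrite('pics/s5.png',cv2.resize(ctrl.get_image('side')[90:330,150:370,::-1],None,fx=2.5,fy=2.5,interpolation=2))
E
```

```text
t: 13.6
ee_pos: [452.5, -71.4, 199.9]
orientation: [-0.069, 3.139, 0.0]
ft_force: [0.3, 0.8, 0.1]
width: 0.5
grasp_force: 0.0
[0.34687756 0.78310342 0.07740845]
```

View pics/s5.png

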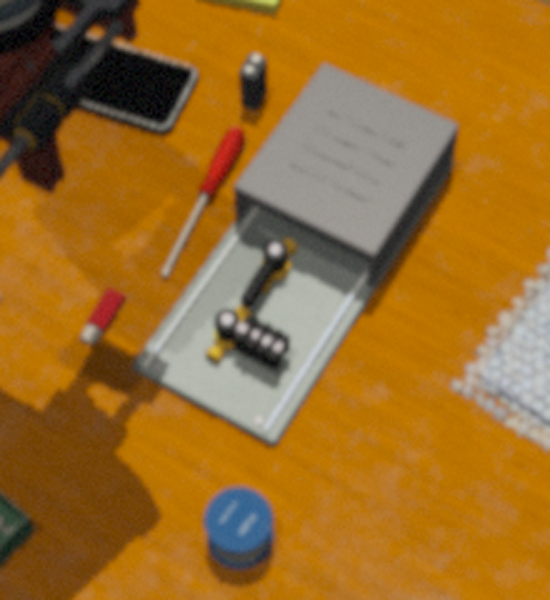

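The ribbed handle now points along the box's +x ((228,320) to (285,350)), parallel to the tray's end. The cover is fully aside and everything else is in place.

```bash
python3 -c "
from workcell import ctrl
print(ctrl.close_job())"
```

```text
the job is handed in; nothing more can be done
None
```

I handed the job in at about 14 s: the cover was pushed to its left stop and the ribbed handle to its shut stop (both felt at about 30 N). The last picture shows the plain handle and loose things where they were; the judge returned no verdict.

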